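# Uncover a stack of parts trays at the bench lathe

### The job

The turner wants to get at the finished bushings in the nested tray stack, which has a spare tray on top as its cover: first put the two brass bar ends lying in that top tray into the scrap box, so that they do not fall among the parts. The top tray sticks at its corners, so peel it off: grip its rim at one corner and raise that corner a couple of centimetres while the opposite corner is still seated, leaving the rest of the stack, the chuck, the oil bottle and the brush where they are. Finish holding the tray in the gripper, level and well clear above the stack, by a good hand's width (100 mm or more), and do not let go.

Things in the scene. Friction and masses are not known exactly. Their poses are not given: they have to be found in the camera images.
- tray_rim (a point): Top tray of a nested stack of identical grey plastic trays (mm): 260 (its x) by 190 (its y), 40 deep, corners clipped at 45 degrees (45 off each side). Rim: an upright bead 10 thick, 16 high, faces vertical, then a 5 ledge inside, then a sloping wall to a flat floor about 215 x 145, 37.5 below the rim's top. Point: the tray's middle, level with the rim's top; z up. Starts seated, rim on the rim below.
- tray: The same top tray (0.17 kg); origin at the middle of its underside, 40 mm below the rim's top. At each clipped corner a springy dimple of the tray below presses sideways on it, just under its rim, and holds that corner by friction with about 3 to 4 N until the corner has risen some 8 to 10 mm or tilted away.
- corner_a (a point): Corner of the top tray at its +x +y: middle of the straight 64 mm rim piece across the clipped corner, on top of the bead, mid-thickness (104 mm along x, 69 mm along y from tray_rim). Can be pinched from above: 10 mm thick along the line 45 degrees between the tray's +x and +y, 16 mm down to the ledge inside, free on both sides.
- corner_b (a point): The same at the tray's -x +y corner (opposite corner_d).
- corner_c (a point): The same at the tray's -x -y corner (opposite corner_a).
- corner_d (a point): The same at the tray's +x -y corner (opposite corner_b).
- stack: The rest of the stack, five nested trays of steel bushings (2.6 kg together) standing loose on the bench; origin at the middle of its underside on the bench, x and y along the trays' length and width. The top tray's underside starts 80 mm above this origin.
- stack_top (a point): Middle of the stack below, at the height of its uppermost rim, 104 mm above the bench. The top tray's tray_rim starts 16 mm above it.
- hex_end_mid (a point): Brass hexagonal bar end, 24 mm across flats, 36 mm long along its x (a 3 mm pip at its +x end), 0.14 kg, lying on a flat on the floor of the top tray; this point is its centre, 12 mm above that floor.
- round_end_mid (a point): Brass round bar end, 28 mm diameter, 26 mm high, 0.13 kg, standing on its end on the floor of the top tray; this point is its centre, 13 mm above that floor.
- scrap_box_in (a point): Grey sheet-steel scrap box, fixed to the bench, open on top, 160 mm (x) by 150 mm (y), 90 mm high, walls 4 mm; a few thin discs already lie in its corners. This point is the middle of its inner floor. It stands to the left or to the right of the stack.
- scrap_box: The same scrap box; origin at the middle of its underside.
- hex_end: The same hexagonal bar end; origin on its lower flat.
- round_end: The same round bar end; origin at the middle of its foot.
- chuck: Bystander: three-jaw lathe chuck standing on its back, 100 mm diameter, 73 mm high with the jaws, 1.9 kg; origin at the middle of its underside. On the other side of the stack from the scrap box.
- oil_bottle: Bystander: white oil bottle, 60 mm diameter, 140 mm high; origin at the middle of its foot.
- chip_brush: Bystander: chip brush lying flat on the bench, about 200 mm long, lying along its x, origin near its middle.
Not all that is in view belongs to the job. What is shaped like the hex_end but blue or green is not meant.

How it is judged:
On the way, in this order (a step that is already met when the one before it is completed fails the run):
1. both bar ends are in the scrap box, let go, and the top tray is still seated on the stack (x of hex_end_mid in the frame of scrap_box_in between -0.078 and 0.078 m and y of hex_end_mid in the frame of scrap_box_in between -0.073 and 0.073 m and z of each of hex_end_mid, round_end_mid in the frame of scrap_box_in below 0.075 m and x of round_end_mid in the frame of scrap_box_in between -0.078 and 0.078 m and y of round_end_mid in the frame of scrap_box_in between -0.073 and 0.073 m and z of each of corner_a, corner_b, corner_c, corner_d in the frame of stack below 0.126 m and contact force between the fingers and hex_end below 0.05 N and contact force between the fingers and round_end below 0.05 N), for 0.2 s.
2. the tray, gripped at one corner, is raised by 15 mm or more at that corner while its opposite corner is still seated (((z of corner_a in the frame of stack above 0.135 m and z of corner_c in the frame of stack below 0.127 m and horizontal distance between the grasp point and corner_a below 0.06 m) or (z of corner_b in the frame of stack above 0.135 m and z of corner_d in the frame of stack below 0.127 m and horizontal distance between the grasp point and corner_b below 0.06 m) or (z of corner_c in the frame of stack above 0.135 m and z of corner_a in the frame of stack below 0.127 m and horizontal distance between the grasp point and corner_c below 0.06 m) or (z of corner_d in the frame of stack above 0.135 m and z of corner_b in the frame of stack below 0.127 m and horizontal distance between the grasp point and corner_d below 0.06 m))), for 0.1 s.
At the end, for the whole second after the job is handed in: The tray is gripped by the fingers and carried by nothing else, its middle at least 94 mm (and at most 384 mm) above its seat on the stack, level within 15 degrees and still; both bar ends lie in the scrap box; the rest of the stack stands flat (z of tray_rim in the frame of stack_top between 0.11 and 0.4 m and angle between tray_rim's own z axis and vertical below 0.26 rad and contact force between the fingers and tray above 1 N and linear speed of tray below 0.03 m/s and contact force between tray and scrap_box below 0.05 N and contact force between tray and chuck below 0.05 N and contact force between tray and oil_bottle below 0.05 N and contact force between tray and chip_brush below 0.05 N and contact force between tray and hex_end below 0.05 N and contact force between tray and round_end below 0.05 N and contact force between tray and stack below 0.05 N and x of hex_end_mid in the frame of scrap_box_in between -0.078 and 0.078 m and y of hex_end_mid in the frame of scrap_box_in between -0.073 and 0.073 m and z of each of hex_end_mid, round_end_mid in the frame of scrap_box_in below 0.075 m and x of round_end_mid in the frame of scrap_box_in between -0.078 and 0.078 m and y of round_end_mid in the frame of scrap_box_in between -0.073 and 0.073 m and angle between stack's own z axis and vertical below 0.05 rad); the arm keeps its last pose, push and grip.
It fails at once if the rest of the stack is shoved (more than 30 mm), lifted or tipped (distance of stack from where it was at the start of the episode above 0.03 m or height (world z) of stack above 0.015 m or angle between stack's own z axis and vertical above 0.12 rad).
It fails at once if the chuck, oil bottle or brush is moved by more than 30 mm (distance of any of chuck, oil_bottle, chip_brush from where it was at the start of the episode above 0.03 m).
It also fails if it takes over 67 s, if anything falls off the work surface, if the arm or the gripper's body presses on something with over 40 N, if the wrist force passes 120 N, or if a joint passes its speed limit or range.

### The arm

A 6-joint arm with a two-finger parallel gripper is mounted at the origin on the work surface. World frame = base frame: x ahead of the robot, y to its left, z up, the work surface at z = 0. Lengths are in m, angles in rad, forces in N, time in s.
With the tool pointing down it reaches from about 0.4 to 0.825 m from the base axis. Payload 7 kg.
Tool frame: the origin (TCP) lies between the finger pads; the fingertips stand 11 mm ahead of it and the grasp point (between the pads) lies 8 mm behind it; x points along the fingers, z is the direction in which the jaws open and shut, and the axes are right-handed (so a half turn about x gives the same grasp; the last joint's range is limited). The gripper opens to 88 mm and grips with 3 to 60 N. Pads are 19 mm wide; open, the fingers measure 130 mm over their backs; the gripper's body (78 mm by 193 mm) begins 47 mm behind the grasp point.
Start: joints at [1.498, 0.359, 0.012, 0, -1.224, -0.288], TCP at [0.238, 0.632, 0.238] pointing down, gripper open.
Joint ranges: [-3.07, 3.07], [-1.43, 2.12], [-1.02, 1.25], [-3.03, 1.67], [-3.05, -0], [-3.03, 3.03]. Speed limits (rad/s): [2.39, 2.39, 3.01, 3.14, 3.14, 3.14].

### API

Orientations are given as [roll, pitch, yaw] about the fixed x, y, z axes, in that order (R = Rz(yaw) Ry(pitch) Rx(roll)).
In Python, from station import arm gives the robot as it stands.
- The arm moves only by the tool jog_arm, never from a script. Its argument "motion" is a list of rows, each an object of numbers: "dx", "dy", "dz": the shift along the tool's x, y, z in m; "twist": the turn about the tool's x in degrees. In form: [{"dx": .., "dy": .., "dz": .., "twist": ..}, ...]. A call has 1 to 20 rows; each row is the pose to reach, as a shift and turn from the pose commanded when the call began, along the tool's axes at that moment; what a row does not reach only later rows make up. A row lasts 1/12 s, in which the tool goes at most 41.7 mm and 7.16 degrees, less where a joint would pass 70% of its speed; a pose out of reach is approached as far as the arm can. A call with a gripper value outside its range is refused whole. "gripper" is the finger opening in m, from 0 to 0.0876, set as the call begins (left out, the last holds). The fingers move at their own pace and stop on an object; "newtons" is the grip in N (left out, the last holds). Time passes only in rows, so rows that repeat a pose let the fingers close. It gives the time, the measured TCP pose, the force and the opening at its end, in the units of the state.
- arm.get_state(): the state, without advancing time (a new reading comes with each control period).
- arm.grab_frame(name): name is "scene" or "top"; returns the picture (384x512x3 uint8, red, green, blue); there is no depth.
- arm.camera_model(name): a dict with "camera_matrix" (3x3 intrinsics, pixels), "k1" (the pictures are not rectified: a ray, as slopes to the right and down, at radius r is drawn at 1 + k1 r^2 times it, then the intrinsics apply), "eye" and "attitude" of the camera in the world. Camera axes: x right, y down, z forward; pixel columns grow to the right and rows downward; lengths in m; the calibration is good to about 2 mm. A picture is of the moment at which its call begins. camera_model takes no time and is no camera call.
- arm.job_done(): hands the job in, once; it reports no verdict.
The state is a dict: "t": time; "q": joint angles; "qd": joint speeds; "joint_efforts": joint torques, N m; "eef_pos": TCP position; "ee_rot": TCP orientation; "force": force on the tool from outside, world axes, zero at the start; "moment": the same for the moment, N m; "width": finger opening in m.
Only numpy, scipy, OpenCV 4.12 (cv2) and the standard library are available. Lean on these libraries where they do the work, as an engineer would, in place of code of your own. Each camera call takes 0.05 s, during which the arm holds its last target.

## Working session

There is one attempt and no reset: what is moved stays moved. The work goes in short steps, Python scripts to look and compute and a tool call to move; the robot and the scene stay as the last step left them, time stands still between calls to the robot, and variables do not carry over. Pictures are saved under pics/ and viewed, and the job is handed in when it is done.

Besides the shell and the picture viewer there is one more tool, called in YAML: its name, and indented under it one key for each argument. jog_arm: Moves the arm, as the interface text tells. Its arguments: {"type":"object","properties":{"motion":{"type":"array"},"gripper":{"type":"number"},"newtons":{"type":"number"}},"required":["motion"]}

```bash
mkdir -p pics; ls; cat > h.py <<'E'
import numpy as np,cv2
from station import arm
def grab(n,f):
    im=arm.grab_frame(n); cv2.imwrite('pics/'+f,cv2.cvtColor(np.asarray(im),cv2.COLOR_RGB2BGR)); return im
E
python3 - <<'E'
from h import *
for n in('scene','top'):
    grab(n,n+'1.png'); print(arm.camera_model(n))
print(arm.get_state())
E
```

```text
pics
{'camera_matrix': array([[348.94665815,   0.        , 258.70049641],
       [  0.        , 348.94665815, 187.45665267],
       [  0.        ,   0.        ,   1.        ]]), 'k1': -0.06265843651952085, 'eye': array([ 1.21986036, -0.02032704,  0.65986468]), 'attitude': array([-2.27957338,  0.00322723,  1.51658325])}
{'camera_matrix': array([[379.15366054,   0.        , 245.05082324],
       [  0.        , 379.15366054, 192.49884573],
       [  0.        ,   0.        ,   1.        ]]), 'k1': -0.07103128574111112, 'eye': array([ 4.98295356e-01, -6.33705322e-04,  1.03483548e+00]), 'attitude': array([-3.06803625,  0.018366  , -1.56493929])}
{'t': 0.1, 'q': array([ 1.49809927e+00,  3.59296796e-01,  1.11341996e-02, -2.90702410e-04,
       -1.22406957e+00, -2.88087017e-01]), 'qd': array([ 0.00069555, -0.00116204,  0.00025667,  0.00054231,  0.00124497,
        0.00093402]), 'joint_efforts': array([-2.03679003e-03, -5.84160805e+01,  2.93752563e+01,  7.01555505e+00,
        1.01738196e-02, -5.52959568e-05]), 'eef_pos': array([0.23817023, 0.63113869, 0.23672442]), 'ee_rot': array([ 0.10002314,  1.56933471, -1.83165624]), 'force': array([ 0.64606265,  0.96905267, -0.60415977]), 'moment': array([-0.01315433,  0.00300629,  0.03780083]), 'width': 0.08749782162043894}
```

View pics/scene1.png

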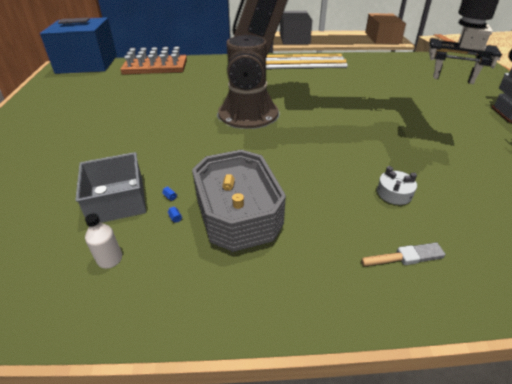

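View pics/top1.png

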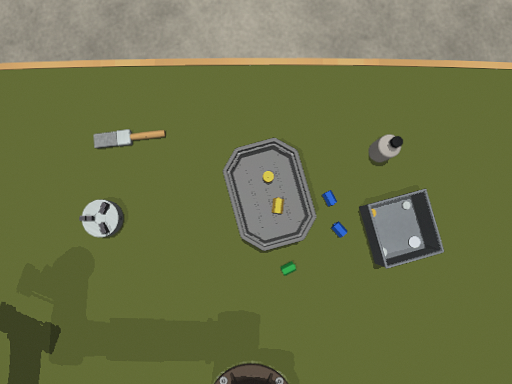

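Top view: image up is world +x and image left is +y. The tray is around (270,193), the round end at (268,177), the hex at (278,205), the box at (402,228) and the chuck at (101,218). I'll enlarge these next.

```bash
cat >> h.py <<'E'
from scipy.spatial.transform import Rotation as Rn
def cam(n):
    m=arm.camera_model(n); return m['camera_matrix'],m['k1'],np.array(m['eye']),Rn.from_euler('xyz',m['attitude']).as_matrix()
def p2w(n,uv,z):
    K,k1,e,R=cam(n); u=np.atleast_2d(np.array(uv,float))
    s=cv2.undistortPoints(u[:,None],K,np.array([k1,0,0,0.]))[:,0]
    d=np.c_[s,np.ones(len(s))]@R.T
    return e+d*((z-e[2])/d[:,2])[:,None]
def w2p(n,P):
    K,k1,e,R=cam(n); c=(np.atleast_2d(P)-e)@R
    s=c[:,:2]/c[:,2:]; r2=(s**2).sum(1,keepdims=True); s=s*(1+k1*r2)
    return s*[K[0,0],K[1,1]]+K[:2,2]
def crop(f,x0,y0,w,h,k,o):
    im=cv2.imread('pics/'+f)[y0:y0+h,x0:x0+w]; cv2.imwrite('pics/'+o,cv2.resize(im,None,fx=k,fy=k,interpolation=cv2.INTER_CUBIC))
E
python3 - <<'E'
from h import *
crop('top1.png',215,130,110,125,4.8,'c1.png')
crop('top1.png',350,120,100,150,4,'c2.png')
crop('scene1.png',185,145,110,105,5,'c3.png')
E
```

```text
(no output)
```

View pics/c1.png

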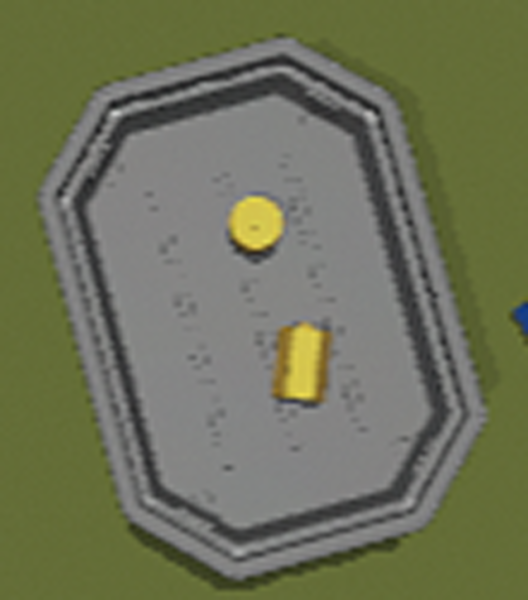

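View pics/c2.png

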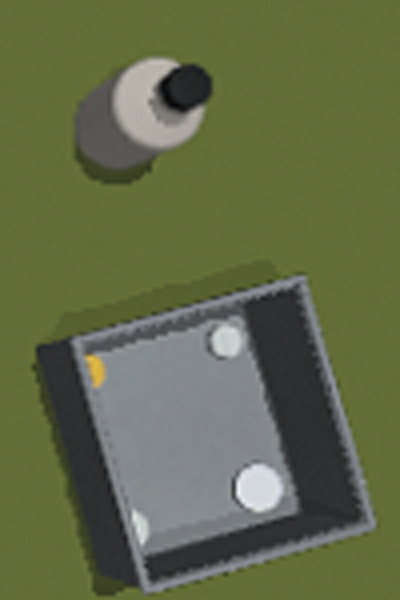

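View pics/c3.png

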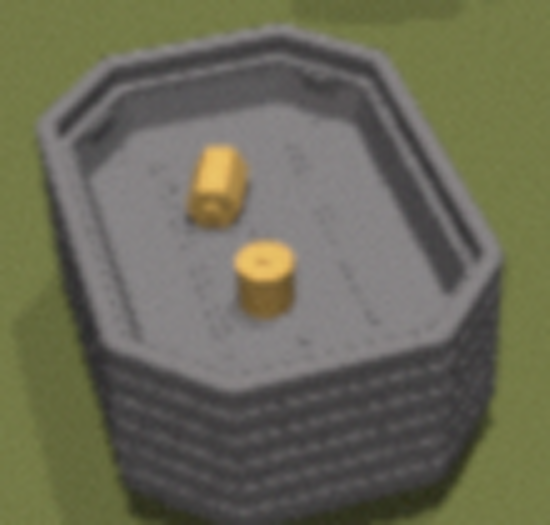

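```bash
python3 - <<'E'
from h import *
from scipy.optimize import least_squares
V=np.array([(285,38),(395,98),(487,412),(425,528),(238,580),(130,518),(40,198),(102,95)])/4.8+[215,130]-0.4
a,b=.130,.095;c=.045
# start at +x end, right side(-y): order clockwise in image
M=np.array([(a,-(b-c)),(a-c,-b),(-(a-c),-b),(-a,-(b-c)),(-a,b-c),(-(a-c),b),(a-c,b),(a,b-c)])
def mk(p): 
    C,S=np.cos(p[2]),np.sin(p[2]); return np.c_[M@np.array([[C,-S],[S,C]]).T+p[:2],np.full(8,.12)]
r=least_squares(lambda p:(w2p('top',mk(p))-V).ravel(),[.49,-.06,.25]);print('tray top',r.x,np.degrees(r.x[2]),np.round(r.fun.reshape(8,2),1).tolist())
# scene: vertices
Vs=np.array([(500,248),(455,340),(232,392),(100,340),(40,125),(110,60),(285,27),(385,60)])/5.+[185,145]-.4
pr=w2p('scene',mk(r.x)); print('scene pred',np.round((pr-[185,145])*5).tolist())
def C(x,y,k,o): return (np.array([x,y])/k+o-0.4)
rd=C(257,222,4.8,[215,130]); print('round',p2w('top',rd,.1085))
hx=np.array([C(305,322,4.8,[215,130]),C(300,400,4.8,[215,130]),C(289,362,4.8,[215,130]),C(320,364,4.8,[215,130])]); print('hex +pip,end,left,right',p2w('top',hx,.1065))
print('round sc',p2w('scene',C(265,260,5,[185,145]),.1085))
print('hex sc',p2w('scene',[C(221,150,5,[185,145]),C(213,193,5,[185,145])],.1065))
bx=np.array([C(x,y,4,[350,120]) for x,y in[(73,340),(305,277),(374,524),(147,592)]]); w=p2w('top',bx,.09); print('box',w,w.mean(0))
print(np.linalg.norm(w-np.roll(w,1,0),axis=1))
print('bottle',p2w('top',C(187,88,4,[350,120]),.14),'chuck',p2w('top',[101,218],.06))
for P in ((.238,.632),): pass
E
```

```text
tray top [ 0.5635954  -0.04205177  0.28084839] 16.09142739326897 [[0.3, -0.6], [0.2, -0.6], [0.9, 1.2], [1.1, 0.2], [-0.0, 0.8], [-0.7, 0.7], [-0.8, -0.3], [-0.9, -1.4]]
scene pred [[228.0, 388.0], [101.0, 342.0], [28.0, 119.0], [96.0, 53.0], [275.0, 18.0], [380.0, 47.0], [502.0, 246.0], [447.0, 333.0]]
round [[ 0.60772869 -0.03970792  0.1085    ]]
hex +pip,end,left,right [[ 0.55669618 -0.06435738  0.1065    ]
 [ 0.51689614 -0.06180687  0.1065    ]
 [ 0.53622537 -0.05619755  0.1065    ]
 [ 0.5352797  -0.07199552  0.1065    ]]
round sc [[ 0.60781945 -0.03869998  0.1085    ]]
hex sc [[ 0.52063796 -0.06047959  0.1065    ]
 [ 0.55464294 -0.06406156  0.1065    ]]
box [[ 0.53890663 -0.28978199  0.09      ]
 [ 0.57910483 -0.43866927  0.09      ]
 [ 0.42430712 -0.47929813  0.09      ]
 [ 0.38279323 -0.3341794   0.09      ]] [ 0.48127795 -0.3854822   0.09      ]
[0.1623038  0.15421841 0.16004073 0.15093988]
bottle [[ 0.68848115 -0.34688371  0.14      ]] chuck [[0.50155176 0.39362912 0.06      ]]
```

```bash
cat > plan.py <<'E'
import sys
from h import *
# usage: x y z yaw_of_jaw(deg)|keep
def plan(x,y,z,jaw=None):
    s=arm.get_state(); R=Rn.from_euler('xyz',s['ee_rot']).as_matrix()
    d=R.T@(np.array([x,y,z])-s['eef_pos']); zw=R[:,2]; cur=np.degrees(np.arctan2(zw[1],zw[0]))
    print('t %.2f pos %s toolx %s jaw %.1f F %s w %.4f q6 %.2f'%(s['t'],np.round(s['eef_pos'],4),np.round(R[:,0],3),cur,np.round(s['force'],1),s['width'],s['q'][5]))
    o='d %s |d|/41.7=%.1f rows'%(np.round(d,4),np.linalg.norm(d)/.0417)
    if jaw is not None:
        tw=-((jaw-cur+90)%180-90); o+=' twist %.1f'%tw
    print(o)
if __name__=='__main__':
    a=[float(v) for v in sys.argv[1:]]; plan(*a)
E
python3 plan.py .535 -.063 .2 85
```

```text
t 0.10 pos [0.2382 0.6311 0.2367] toolx [-0.    -0.001 -1.   ] jaw -110.7 F [ 0.6  1.  -0.6] w 0.0875 q6 -0.29
d [0.0376 0.5228 0.5446] |d|/41.7=18.1 rows twist -15.7
```

jog_arm:
  motion:
    - {"dx":0.02,"dy":0.523,"dz":0.545,"twist":-15.7}
    - {"dx":0.02,"dy":0.523,"dz":0.545,"twist":-15.7}
    - {"dx":0.02,"dy":0.523,"dz":0.545,"twist":-15.7}
    - {"dx":0.02,"dy":0.523,"dz":0.545,"twist":-15.7}
    - {"dx":0.02,"dy":0.523,"dz":0.545,"twist":-15.7}
    - {"dx":0.02,"dy":0.523,"dz":0.545,"twist":-15.7}
    - {"dx":0.02,"dy":0.523,"dz":0.545,"twist":-15.7}
    - {"dx":0.02,"dy":0.523,"dz":0.545,"twist":-15.7}
    - {"dx":0.02,"dy":0.523,"dz":0.545,"twist":-15.7}
    - {"dx":0.02,"dy":0.523,"dz":0.545,"twist":-15.7}
    - {"dx":0.02,"dy":0.523,"dz":0.545,"twist":-15.7}
    - {"dx":0.02,"dy":0.523,"dz":0.545,"twist":-15.7}
    - {"dx":0.02,"dy":0.523,"dz":0.545,"twist":-15.7}
    - {"dx":0.02,"dy":0.523,"dz":0.545,"twist":-15.7}
    - {"dx":0.02,"dy":0.523,"dz":0.545,"twist":-15.7}
    - {"dx":0.02,"dy":0.523,"dz":0.545,"twist":-15.7}
    - {"dx":0.02,"dy":0.523,"dz":0.545,"twist":-15.7}
    - {"dx":0.02,"dy":0.523,"dz":0.545,"twist":-15.7}
    - {"dx":0.02,"dy":0.523,"dz":0.545,"twist":-15.7}
    - {"dx":0.02,"dy":0.523,"dz":0.545,"twist":-15.7}
  gripper: 0.046

```text
t: 1.77
eef_pos: [0.5353, -0.0656, 0.2165]
ee_rot: [-1.226, 1.569, -2.888]
force: [0.5, 0.9, -0.3]
width: 0.0462
```

```bash
python3 plan.py .535 -.063 .0965 85
```

```text
t 1.77 pos [ 0.5353 -0.0656  0.2165] toolx [-0.002 -0.    -1.   ] jaw -95.2 F [ 0.5  0.9 -0.3] w 0.0462 q6 1.24
d [ 0.12   -0.0004 -0.0027] |d|/41.7=2.9 rows twist -0.2
```

jog_arm:
  motion:
    - {"dx":0.03,"dz":-0.002}
    - {"dx":0.06,"dz":-0.002}
    - {"dx":0.09,"dz":-0.002}
    - {"dx":0.11,"dz":-0.002}
    - {"dx":0.12,"dz":-0.002}
    - {"dx":0.12,"dz":-0.002}
    - {"dx":0.12,"dz":-0.002}

```text
invalid input
```

```bash
python3 plan.py .535 -.063 .0965 85; python3 -c "
from h import *
grab('scene','s2.png');crop('s2.png',185,125,110,105,5,'c4.png')"
```

```text
t 1.77 pos [ 0.5353 -0.0656  0.2165] toolx [-0.002 -0.    -1.   ] jaw -95.2 F [ 0.5  0.9 -0.3] w 0.0462 q6 1.24
d [ 0.12   -0.0004 -0.0027] |d|/41.7=2.9 rows twist -0.2
```

View pics/c4.png

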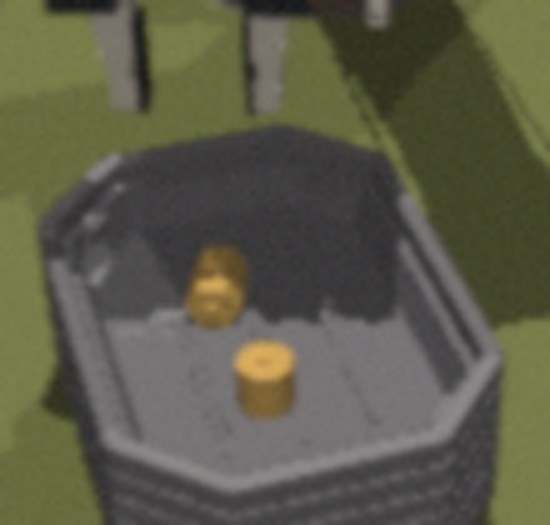

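All four keys are needed in every row. The picture shows the fingers above and behind the hex, jaws across it, so I'll descend.

jog_arm:
  motion:
    - {"dx":0.03,"dy":0,"dz":-0.002,"twist":0}
    - {"dx":0.06,"dy":0,"dz":-0.002,"twist":0}
    - {"dx":0.09,"dy":0,"dz":-0.002,"twist":0}
    - {"dx":0.11,"dy":0,"dz":-0.002,"twist":0}
    - {"dx":0.12,"dy":0,"dz":-0.002,"twist":0}
    - {"dx":0.12,"dy":0,"dz":-0.002,"twist":0}
    - {"dx":0.12,"dy":0,"dz":-0.002,"twist":0}

```text
t: 2.4
eef_pos: [0.5357, -0.0603, 0.0981]
ee_rot: [0.227, 1.57, -1.429]
force: [0.5, -0.3, 0.5]
width: 0.046
```

```bash
python3 plan.py .535 -.063 .0965 85; python3 -c "
from h import *
grab('scene','s3.png');crop('s3.png',185,125,110,105,5,'c5.png')"
```

```text
t 2.40 pos [ 0.5357 -0.0603  0.0981] toolx [ 0. -0. -1.] jaw -94.9 F [ 0.5 -0.3  0.5] w 0.0460 q6 1.23
d [ 0.0016 -0.0004  0.0028] |d|/41.7=0.1 rows twist 0.1
```

View pics/c5.png

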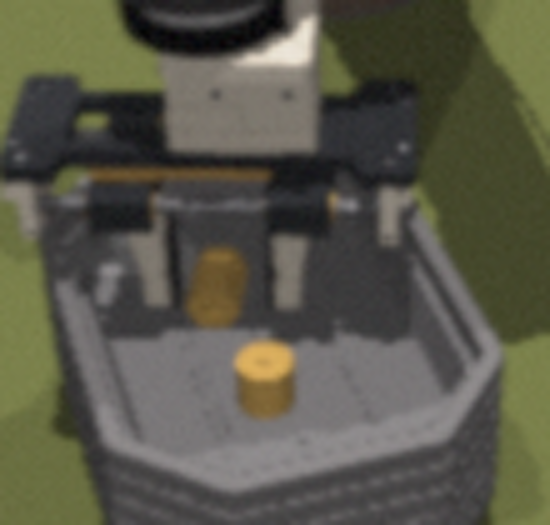

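jog_arm:
  motion:
    - {"dx":0.001,"dy":0,"dz":0.0025,"twist":0}
    - {"dx":0.001,"dy":0,"dz":0.0025,"twist":0}

```text
t: 2.62
eef_pos: [0.5359, -0.0634, 0.0978]
ee_rot: [1.856, 1.569, 0.199]
force: [0.1, -0.2, -0.0]
width: 0.0458
```

jog_arm:
  motion:
    - {"dx":0,"dy":0,"dz":0,"twist":0}
    - {"dx":0,"dy":0,"dz":0,"twist":0}
    - {"dx":0,"dy":0,"dz":0,"twist":0}
    - {"dx":0,"dy":0,"dz":0,"twist":0}
    - {"dx":0,"dy":0,"dz":0,"twist":0}
    - {"dx":0,"dy":0,"dz":0,"twist":0}
  gripper: 0.015
  newtons: 25

```text
t: 3.12
eef_pos: [0.5353, -0.0636, 0.0968]
ee_rot: [0.96, 1.571, -0.698]
force: [-1.4, -0.6, 4.7]
width: 0.0261
```

jog_arm:
  motion:
    - {"dx":0,"dy":0,"dz":0,"twist":0}
    - {"dx":0,"dy":0,"dz":0,"twist":0}
    - {"dx":0,"dy":0,"dz":0,"twist":0}
    - {"dx":-0.02,"dy":0,"dz":0,"twist":0}
    - {"dx":-0.05,"dy":0,"dz":0,"twist":0}
    - {"dx":-0.08,"dy":0,"dz":0,"twist":0}
    - {"dx":-0.11,"dy":0,"dz":0,"twist":0}
    - {"dx":-0.11,"dy":0,"dz":0,"twist":0}

```text
t: 3.78
eef_pos: [0.5382, -0.0634, 0.2123]
ee_rot: [1.714, 1.562, 0.057]
force: [0.5, 0.6, -0.8]
width: 0.0261
```

```bash
python3 plan.py .508 -.378 .21 105; python3 -c "
from h import *
grab('scene','s4.png');crop('s4.png',165,75,150,115,5,'c6.png')"
```

```text
t 3.78 pos [ 0.5382 -0.0634  0.2123] toolx [ 0.009  0.001 -1.   ] jaw -94.9 F [ 0.5  0.6 -0.8] w 0.0261 q6 1.24
d [ 0.0018 -0.0031  0.3161] |d|/41.7=7.6 rows twist -19.9
```

View pics/c6.png

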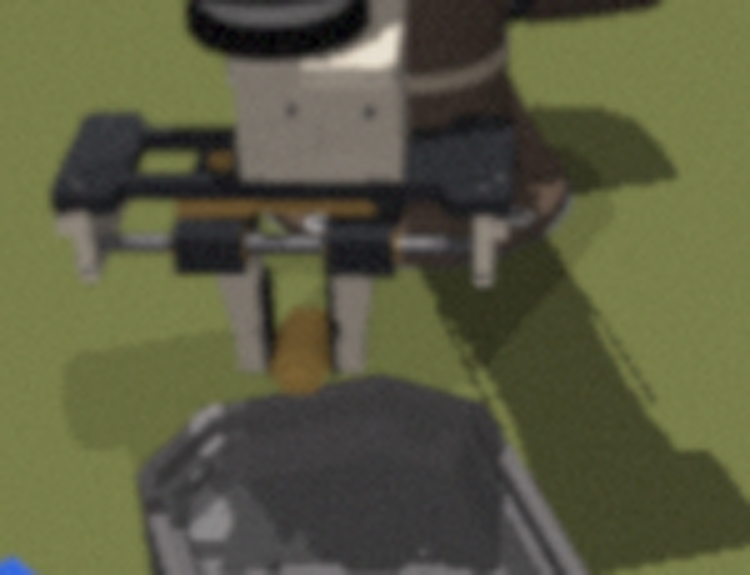

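jog_arm:
  motion:
    - {"dx":0,"dy":-0.003,"dz":0.04,"twist":-5}
    - {"dx":0,"dy":-0.003,"dz":0.08,"twist":-10}
    - {"dx":0,"dy":-0.003,"dz":0.12,"twist":-15}
    - {"dx":0,"dy":-0.003,"dz":0.16,"twist":-20}
    - {"dx":0,"dy":-0.003,"dz":0.2,"twist":-20}
    - {"dx":0,"dy":-0.003,"dz":0.24,"twist":-20}
    - {"dx":0,"dy":-0.003,"dz":0.28,"twist":-20}
    - {"dx":0,"dy":-0.003,"dz":0.316,"twist":-20}
    - {"dx":0,"dy":-0.003,"dz":0.316,"twist":-20}
    - {"dx":0,"dy":-0.003,"dz":0.316,"twist":-20}
    - {"dx":0,"dy":-0.003,"dz":0.316,"twist":-20}
    - {"dx":0,"dy":-0.003,"dz":0.316,"twist":-20}

```text
t: 4.83
eef_pos: [0.5046, -0.3771, 0.2056]
ee_rot: [-2.459, 1.569, 2.516]
force: [-0.1, -0.3, -1.7]
width: 0.0264
```

```bash
python3 plan.py .508 -.378 .062 105; python3 -c "
from h import *
grab('scene','s5.png');grab('top','t5.png')"
```

```text
t 4.83 pos [ 0.5046 -0.3771  0.2056] toolx [-0.001  0.001 -1.   ] jaw -74.9 F [-0.1 -0.3 -1.7] w 0.0264 q6 2.17
d [0.1436 0.0032 0.002 ] |d|/41.7=3.4 rows twist 0.1
```

View pics/s5.png

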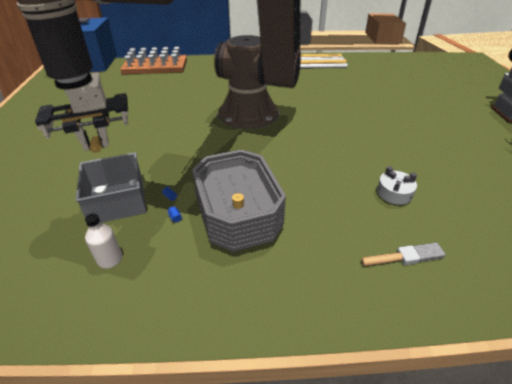

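View pics/t5.png

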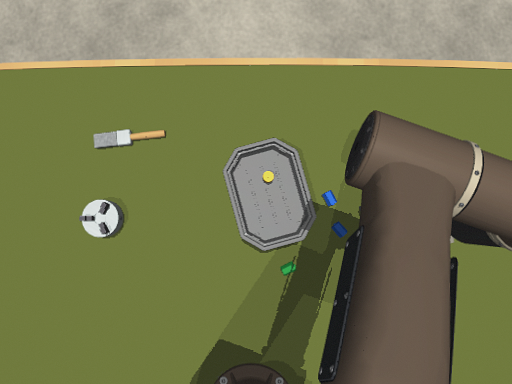

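The hex is held over the box at scene pixel (95,143), and the stack is unmoved. I'll lower and release.

jog_arm:
  motion:
    - {"dx":0.04,"dy":0.003,"dz":0.002,"twist":0}
    - {"dx":0.08,"dy":0.003,"dz":0.002,"twist":0}
    - {"dx":0.11,"dy":0.003,"dz":0.002,"twist":0}
    - {"dx":0.13,"dy":0.003,"dz":0.002,"twist":0}
    - {"dx":0.14,"dy":0.003,"dz":0.002,"twist":0}
    - {"dx":0.14,"dy":0.003,"dz":0.002,"twist":0}
    - {"dx":0.14,"dy":0.003,"dz":0.002,"twist":0}

```text
t: 5.52
eef_pos: [0.509, -0.379, 0.0673]
ee_rot: [0.345, 1.57, -0.962]
force: [1.2, 0.1, -0.0]
width: 0.0263
```

jog_arm:
  motion:
    - {"dx":0,"dy":0,"dz":0,"twist":0}
    - {"dx":0,"dy":0,"dz":0,"twist":0}
    - {"dx":0,"dy":0,"dz":0,"twist":0}
    - {"dx":0,"dy":0,"dz":0,"twist":0}
    - {"dx":-0.02,"dy":0,"dz":0,"twist":0}
    - {"dx":-0.06,"dy":0,"dz":0,"twist":0}
    - {"dx":-0.1,"dy":0,"dz":0,"twist":0}
    - {"dx":-0.14,"dy":0,"dz":0,"twist":0}
    - {"dx":-0.14,"dy":0,"dz":0,"twist":0}
    - {"dx":-0.14,"dy":0,"dz":0,"twist":0}
  gripper: 0.046

```text
t: 6.35
eef_pos: [0.5097, -0.38, 0.2107]
ee_rot: [0.912, 1.564, -0.396]
force: [-0.9, 0.6, -1.2]
width: 0.0463
```

```bash
python3 plan.py .6075 -.039 .21 95; python3 -c "
from h import *
grab('scene','s6.png');crop('s6.png',60,100,110,130,5,'c7.png')"
```

```text
t 6.35 pos [ 0.5097 -0.38    0.2107] toolx [ 0.007 -0.003 -1.   ] jaw -75.0 F [-0.9  0.6 -1.2] w 0.0463 q6 2.17
d [ 0.0004  0.1829 -0.304 ] |d|/41.7=8.5 rows twist 10.0
```

View pics/c7.png

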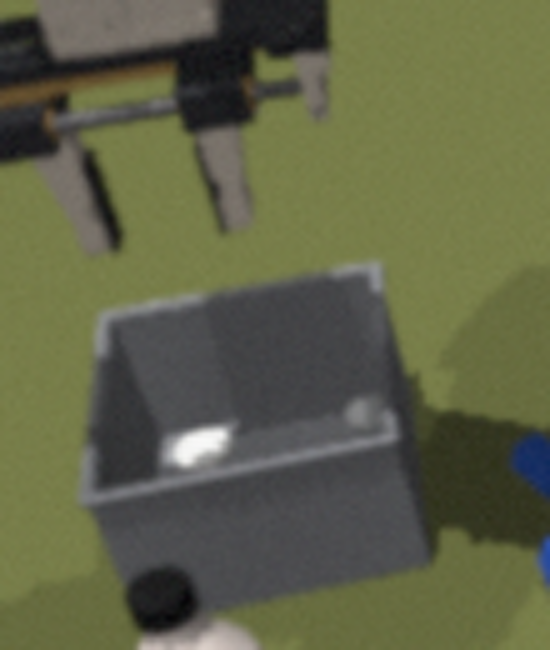

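The fingers are empty and the hex lies behind the front wall, out of sight in this view. I'll check it from the top camera once the arm is away. Next is the round end.

jog_arm:
  motion:
    - {"dx":0,"dy":0.02,"dz":-0.033,"twist":2}
    - {"dx":0,"dy":0.04,"dz":-0.066,"twist":5}
    - {"dx":0,"dy":0.06,"dz":-0.1,"twist":10}
    - {"dx":0,"dy":0.08,"dz":-0.133,"twist":10}
    - {"dx":0,"dy":0.1,"dz":-0.166,"twist":10}
    - {"dx":0,"dy":0.12,"dz":-0.2,"twist":10}
    - {"dx":0,"dy":0.14,"dz":-0.233,"twist":10}
    - {"dx":0,"dy":0.16,"dz":-0.266,"twist":10}
    - {"dx":0,"dy":0.183,"dz":-0.304,"twist":10}
    - {"dx":0,"dy":0.183,"dz":-0.304,"twist":10}
    - {"dx":0,"dy":0.183,"dz":-0.304,"twist":10}
    - {"dx":0,"dy":0.183,"dz":-0.304,"twist":10}
    - {"dx":0,"dy":0.183,"dz":-0.304,"twist":10}

```text
t: 7.48
eef_pos: [0.6054, -0.0391, 0.2058]
ee_rot: [-1.432, 1.569, -2.916]
force: [-0.9, -0.3, 0.0]
width: 0.0458
```

```bash
python3 plan.py .6075 -.039 .0975 95; python3 -c "
from h import *
grab('scene','s7.png');crop('s7.png',165,90,130,115,5,'c8.png');grab('top','t7.png');crop('t7.png',330,120,120,150,4,'c9.png')"
```

```text
t 7.48 pos [ 0.6054 -0.0391  0.2058] toolx [-0.001 -0.    -1.   ] jaw -85.0 F [-0.9 -0.3  0. ] w 0.0458 q6 1.40
d [1.083e-01 2.200e-03 1.000e-04] |d|/41.7=2.6 rows twist -0.0
```

View pics/c8.png

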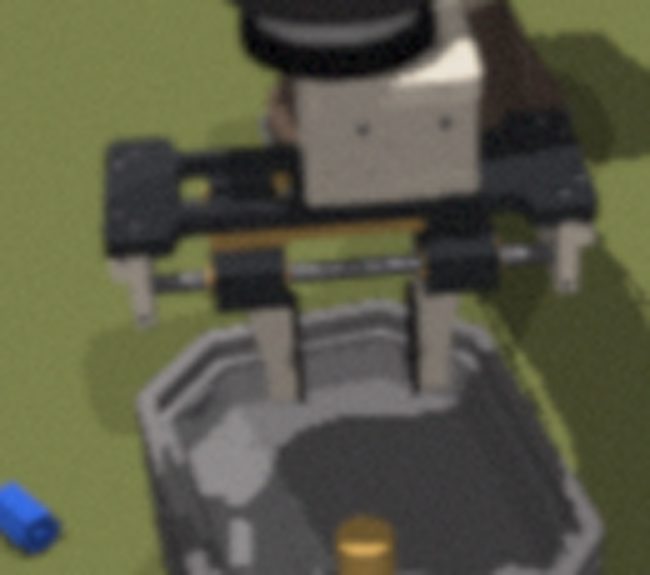

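View pics/c9.png

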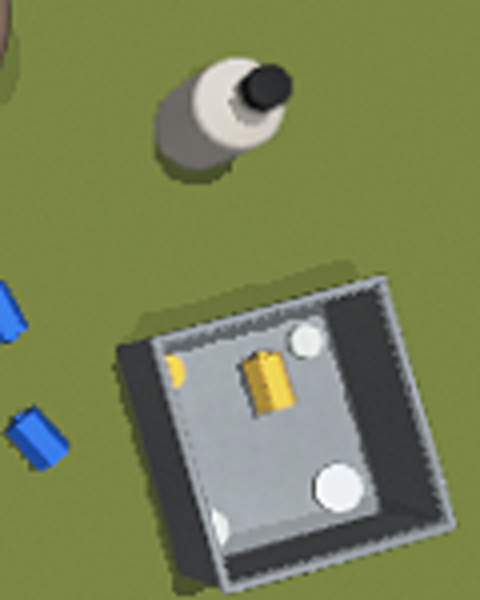

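The hex is in the box at crop pixel (268,382). Descending on the round end.

jog_arm:
  motion:
    - {"dx":0.03,"dy":0.001,"dz":0,"twist":0}
    - {"dx":0.06,"dy":0.001,"dz":0,"twist":0}
    - {"dx":0.085,"dy":0.001,"dz":0,"twist":0}
    - {"dx":0.1,"dy":0.001,"dz":0,"twist":0}
    - {"dx":0.106,"dy":0.001,"dz":0,"twist":0}
    - {"dx":0.106,"dy":0.001,"dz":0,"twist":0}
    - {"dx":0.106,"dy":0.001,"dz":0,"twist":0}
    - {"dx":0.106,"dy":0.001,"dz":0,"twist":0}

```text
t: 8.25
eef_pos: [0.6081, -0.0384, 0.1021]
ee_rot: [1.583, 1.568, 0.099]
force: [-1.1, -0.3, 1.2]
width: 0.0461
```

jog_arm:
  motion:
    - {"dx":0,"dy":0,"dz":0,"twist":0}
    - {"dx":0,"dy":0,"dz":0,"twist":0}
    - {"dx":0,"dy":0,"dz":0,"twist":0}
    - {"dx":0,"dy":0,"dz":0,"twist":0}
    - {"dx":0,"dy":0,"dz":0,"twist":0}
    - {"dx":0,"dy":0,"dz":0,"twist":0}
    - {"dx":0,"dy":0,"dz":0,"twist":0}
  gripper: 0.015
  newtons: 25

```text
t: 8.83
eef_pos: [0.6075, -0.0381, 0.1013]
ee_rot: [1.385, 1.57, -0.098]
force: [-2.4, 0.4, 5.7]
width: 0.0271
```

jog_arm:
  motion:
    - {"dx":-0.02,"dy":0,"dz":0,"twist":0}
    - {"dx":-0.05,"dy":0,"dz":0,"twist":0}
    - {"dx":-0.08,"dy":0,"dz":0,"twist":0}
    - {"dx":-0.115,"dy":0,"dz":0,"twist":0}
    - {"dx":-0.115,"dy":0,"dz":0,"twist":0}
    - {"dx":-0.115,"dy":0,"dz":0,"twist":0}

```text
t: 9.33
eef_pos: [0.6081, -0.0377, 0.2176]
ee_rot: [1.767, 1.567, 0.284]
force: [-0.7, 0.9, -2.0]
width: 0.0275
```

```bash
python3 plan.py .452 -.393 .21 105; python3 -c "
from h import *
grab('scene','s8.png');crop('s8.png',165,90,130,115,5,'c10.png')"
```

```text
t 9.33 pos [ 0.6081 -0.0377  0.2176] toolx [ 0.004  0.001 -1.   ] jaw -85.0 F [-0.7  0.9 -2. ] w 0.0275 q6 1.40
d [ 0.0066 -0.1867  0.3402] |d|/41.7=9.3 rows twist -10.0
```

View pics/c10.png

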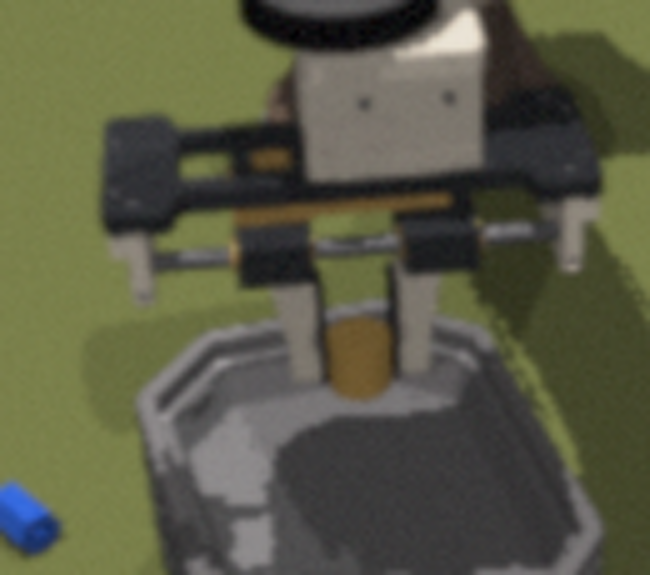

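The round end is held. I'll carry it to the other half of the box.

jog_arm:
  motion:
    - {"dx":0,"dy":-0.02,"dz":0.036,"twist":-2}
    - {"dx":0,"dy":-0.04,"dz":0.072,"twist":-5}
    - {"dx":0,"dy":-0.06,"dz":0.108,"twist":-10}
    - {"dx":0,"dy":-0.08,"dz":0.145,"twist":-10}
    - {"dx":0,"dy":-0.1,"dz":0.18,"twist":-10}
    - {"dx":0,"dy":-0.12,"dz":0.217,"twist":-10}
    - {"dx":0,"dy":-0.14,"dz":0.253,"twist":-10}
    - {"dx":0,"dy":-0.16,"dz":0.29,"twist":-10}
    - {"dx":0,"dy":-0.187,"dz":0.34,"twist":-10}
    - {"dx":0,"dy":-0.187,"dz":0.34,"twist":-10}
    - {"dx":0,"dy":-0.187,"dz":0.34,"twist":-10}
    - {"dx":0,"dy":-0.187,"dz":0.34,"twist":-10}
    - {"dx":0,"dy":-0.187,"dz":0.34,"twist":-10}

```text
t: 10.47
eef_pos: [0.4501, -0.3926, 0.214]
ee_rot: [-2.421, 1.568, 2.553]
force: [-0.2, -0.4, -1.8]
width: 0.0269
```

```bash
python3 plan.py .452 -.393 .062 105
```

```text
t 10.47 pos [ 0.4501 -0.3926  0.214 ] toolx [-0.002  0.001 -1.   ] jaw -75.0 F [-0.2 -0.4 -1.8] w 0.0269 q6 2.22
d [0.152  0.002  0.0012] |d|/41.7=3.6 rows twist -0.0
```

jog_arm:
  motion:
    - {"dx":0.04,"dy":0.001,"dz":0,"twist":0}
    - {"dx":0.08,"dy":0.001,"dz":0,"twist":0}
    - {"dx":0.11,"dy":0.001,"dz":0,"twist":0}
    - {"dx":0.135,"dy":0.001,"dz":0,"twist":0}
    - {"dx":0.148,"dy":0.001,"dz":0,"twist":0}
    - {"dx":0.148,"dy":0.001,"dz":0,"twist":0}
    - {"dx":0.148,"dy":0.001,"dz":0,"twist":0}

```text
t: 11.05
eef_pos: [0.4518, -0.3918, 0.067]
ee_rot: [-2.17, 1.569, 2.807]
force: [0.6, -0.8, -0.2]
width: 0.0275
```

jog_arm:
  motion:
    - {"dx":0,"dy":0,"dz":0,"twist":0}
    - {"dx":0,"dy":0,"dz":0,"twist":0}
    - {"dx":0,"dy":0,"dz":0,"twist":0}
    - {"dx":0,"dy":0,"dz":0,"twist":0}
    - {"dx":-0.02,"dy":0,"dz":0,"twist":0}
    - {"dx":-0.06,"dy":0,"dz":0,"twist":0}
    - {"dx":-0.1,"dy":0,"dz":0,"twist":0}
    - {"dx":-0.14,"dy":0,"dz":0,"twist":0}
    - {"dx":-0.16,"dy":0,"dz":0,"twist":0}
    - {"dx":-0.16,"dy":0,"dz":0,"twist":0}
    - {"dx":-0.16,"dy":0,"dz":0,"twist":0}
  gripper: 0.046

```text
t: 11.97
eef_pos: [0.4522, -0.3932, 0.23]
ee_rot: [0.93, 1.566, -0.379]
force: [-0.2, 0.2, -1.3]
width: 0.0459
```

```bash
python3 - <<'E'
from h import *
import plan
th=np.radians(16.1);C=np.array([.5645,-.0415])
R=np.array([[np.cos(th),-np.sin(th)],[np.sin(th),np.cos(th)]])
for n,v,j in (('a',(.104,.069),45),('b',(-.104,.069),135),('c',(-.104,-.069),45),('d',(.104,-.069),135)):
    p=C+R@v; print(n,p,np.hypot(*p),'jaw',j+16.1); plan.plan(p[0],p[1],.21,j+16.1)
E
```

```text
a [0.64528632 0.05363449] 0.6475114624888835 jaw 61.1
t 11.97 pos [ 0.4522 -0.3932  0.23  ] toolx [ 0.004 -0.002 -1.   ] jaw -75.0 F [-0.2  0.2 -1.3] w 0.0459 q6 2.22
d [ 0.0201  0.3022 -0.3816] |d|/41.7=11.7 rows twist 43.9
b [ 0.44544426 -0.00404696] 0.4454626402965449 jaw 151.1
t 11.97 pos [ 0.4522 -0.3932  0.23  ] toolx [ 0.004 -0.002 -1.   ] jaw -75.0 F [-0.2  0.2 -1.3] w 0.0459 q6 2.22
d [ 0.0193  0.0942 -0.3777] |d|/41.7=9.3 rows twist -46.1
c [ 0.48371368 -0.13663449] 0.5026409314267066 jaw 61.1
t 11.97 pos [ 0.4522 -0.3932  0.23  ] toolx [ 0.004 -0.002 -1.   ] jaw -75.0 F [-0.2  0.2 -1.3] w 0.0459 q6 2.22
d [ 0.0197  0.0968 -0.2397] |d|/41.7=6.2 rows twist 43.9
d [ 0.68355574 -0.07895304] 0.6881003096206476 jaw 151.1
t 11.97 pos [ 0.4522 -0.3932  0.23  ] toolx [ 0.004 -0.002 -1.   ] jaw -75.0 F [-0.2  0.2 -1.3] w 0.0459 q6 2.22
d [ 0.0204  0.3048 -0.2437] |d|/41.7=9.4 rows twist -46.1
```

jog_arm:
  motion:
    - {"dx":0,"dy":0.016,"dz":-0.04,"twist":7}
    - {"dx":0,"dy":0.032,"dz":-0.08,"twist":14}
    - {"dx":0,"dy":0.048,"dz":-0.12,"twist":21}
    - {"dx":0,"dy":0.064,"dz":-0.16,"twist":28}
    - {"dx":0,"dy":0.08,"dz":-0.2,"twist":35}
    - {"dx":0.02,"dy":0.097,"dz":-0.24,"twist":44}
    - {"dx":0.02,"dy":0.097,"dz":-0.24,"twist":44}
    - {"dx":0.02,"dy":0.097,"dz":-0.24,"twist":44}
    - {"dx":0.02,"dy":0.097,"dz":-0.24,"twist":44}
    - {"dx":0.02,"dy":0.097,"dz":-0.24,"twist":44}
    - {"dx":0.02,"dy":0.097,"dz":-0.24,"twist":44}
  gripper: 0.04

```text
t: 12.88
eef_pos: [0.4828, -0.1367, 0.2074]
ee_rot: [-0.785, 1.57, -2.861]
force: [-0.1, -0.1, -0.2]
width: 0.0398
```

```bash
python3 plan.py .4837 -.1366 .150 61.1; python3 -c "
from h import *
grab('scene','s9.png');crop('s9.png',150,80,150,115,5,'c11.png');grab('top','t9.png');crop('t9.png',215,120,235,150,3,'c12.png')"
```

```text
t 12.88 pos [ 0.4828 -0.1367  0.2074] toolx [-0.001 -0.    -1.   ] jaw -118.9 F [-0.1 -0.1 -0.2] w 0.0398 q6 0.95
d [ 0.0574  0.0007 -0.0005] |d|/41.7=1.4 rows twist -0.0
```

View pics/c11.png

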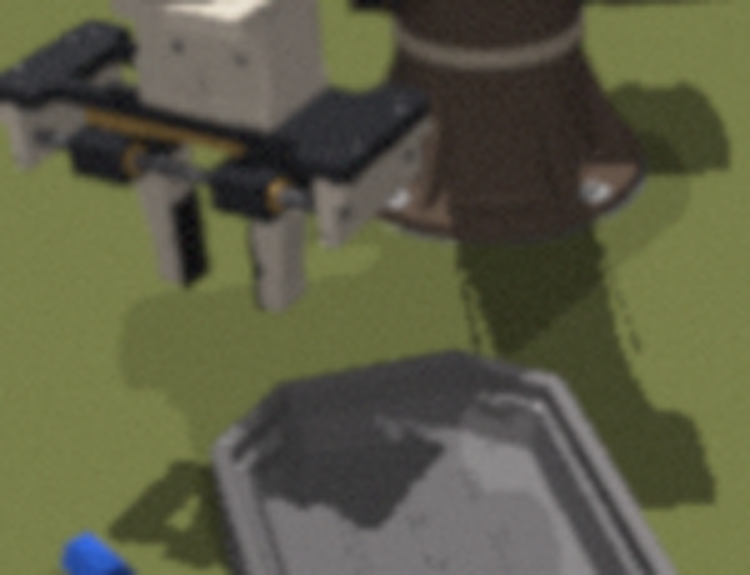

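View pics/c12.png

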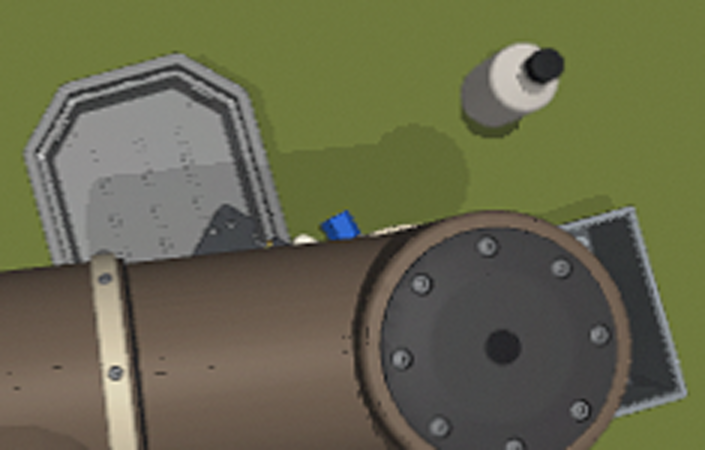

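The arm hides the box from here. Corner a is better seen by both cameras, so I'll go there instead and check the round end on the way.

```bash
python3 plan.py .6453 .0536 .205 61.1
```

```text
t 12.98 pos [ 0.4829 -0.137   0.2075] toolx [-0. -0. -1.] jaw -119.0 F [-0.4 -0.6  0. ] w 0.0404 q6 0.95
d [ 0.0025  0.0495 -0.2455] |d|/41.7=6.0 rows twist -0.1
```

jog_arm:
  motion:
    - {"dx":0,"dy":0.01,"dz":-0.04,"twist":0}
    - {"dx":0,"dy":0.02,"dz":-0.08,"twist":0}
    - {"dx":0,"dy":0.03,"dz":-0.12,"twist":0}
    - {"dx":0,"dy":0.04,"dz":-0.16,"twist":0}
    - {"dx":0,"dy":0.045,"dz":-0.2,"twist":0}
    - {"dx":0,"dy":0.0495,"dz":-0.2455,"twist":0}
    - {"dx":0,"dy":0.0495,"dz":-0.2455,"twist":0}
    - {"dx":0,"dy":0.0495,"dz":-0.2455,"twist":0}
    - {"dx":0,"dy":0.0495,"dz":-0.2455,"twist":0}

```text
t: 13.73
eef_pos: [0.6452, 0.054, 0.2069]
ee_rot: [-0.717, 1.57, -2.794]
force: [-0.3, 0.1, 0.3]
width: 0.0403
```

```bash
python3 plan.py .6453 .0536 .150 61.1; python3 -c "
from h import *
grab('scene','s10.png');crop('s10.png',175,80,150,155,3.8,'c13.png');grab('top','t10.png');crop('t10.png',215,120,235,150,3,'c14.png')"
```

```text
t 13.73 pos [0.6452 0.054  0.2069] toolx [-0.001 -0.    -1.   ] jaw -119.0 F [-0.3  0.1  0.3] w 0.0403 q6 0.68
d [0.0569 0.0004 0.0003] |d|/41.7=1.4 rows twist -0.1
```

View pics/c13.png

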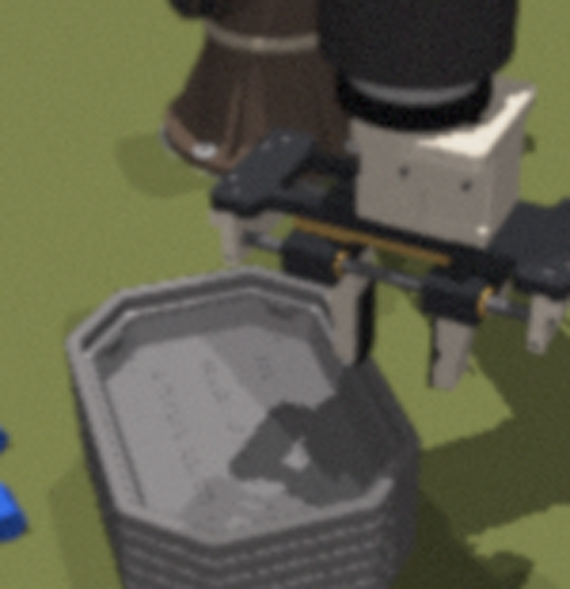

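View pics/c14.png

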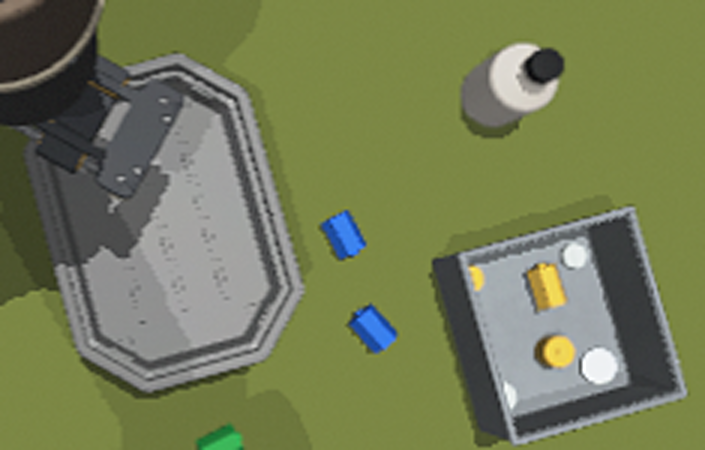

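Both ends lie in the box at crop pixels (547,287) and (556,352). I'll descend over corner a, stopping partway to look.

jog_arm:
  motion:
    - {"dx":0.03,"dy":0,"dz":0,"twist":0}
    - {"dx":0.05,"dy":0,"dz":0,"twist":0}
    - {"dx":0.067,"dy":0,"dz":0,"twist":0}
    - {"dx":0.067,"dy":0,"dz":0,"twist":0}
    - {"dx":0.067,"dy":0,"dz":0,"twist":0}
    - {"dx":0.067,"dy":0,"dz":0,"twist":0}

```text
t: 14.33
eef_pos: [0.6459, 0.0541, 0.1422]
ee_rot: [2.176, 1.569, 0.099]
force: [-0.0, 0.0, 1.1]
width: 0.0403
```

```bash
python3 plan.py .6453 .0536 .118 61.1; python3 -c "
from h import *
grab('scene','s11.png');crop('s11.png',215,120,90,100,6,'c15.png')
p=arm.get_state()['eef_pos'];print((w2p('scene',[[.6453,.0536,.12],p-[0,0,.011]])-[215,120])*6)"
```

```text
t 14.33 pos [0.6459 0.0541 0.1422] toolx [ 0.002  0.    -1.   ] jaw -119.0 F [-0.   0.   1.1] w 0.0403 q6 0.68
d [ 0.0242 -0.0003  0.0008] |d|/41.7=0.6 rows twist -0.1
[[379.92405773 494.01953727]
 [383.43255793 472.94589098]]
```

View pics/c15.png

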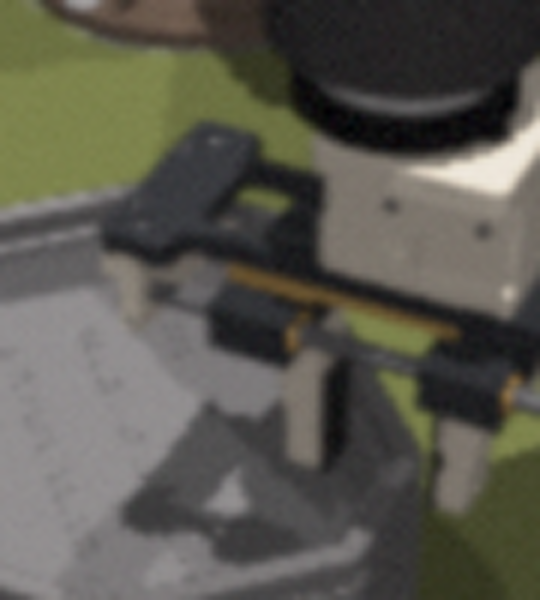

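The jaws straddle the rim piece: fingertips at crop (308,465) and (455,510), bead middle at about (385,495). Descending to about 14 mm overlap and closing gently.

jog_arm:
  motion:
    - {"dx":0.012,"dy":0,"dz":0,"twist":0}
    - {"dx":0.021,"dy":0,"dz":0,"twist":0}
    - {"dx":0.021,"dy":0,"dz":0,"twist":0}
    - {"dx":0.021,"dy":0,"dz":0,"twist":0}

```text
t: 14.72
eef_pos: [0.6448, 0.0547, 0.1188]
ee_rot: [-0.724, 1.569, -2.8]
force: [-0.2, 0.3, 0.6]
width: 0.0403
```

jog_arm:
  motion:
    - {"dx":0.002,"dy":0,"dz":0,"twist":0}
    - {"dx":0.002,"dy":0,"dz":0,"twist":0}
    - {"dx":0.002,"dy":0,"dz":0,"twist":0}

```text
t: 14.97
eef_pos: [0.6454, 0.0549, 0.1177]
ee_rot: [2.157, 1.571, 0.08]
force: [0.4, 0.2, 0.5]
width: 0.0399
```

jog_arm:
  motion:
    - {"dx":0,"dy":0,"dz":0,"twist":0}
    - {"dx":0,"dy":0,"dz":0,"twist":0}
    - {"dx":0,"dy":0,"dz":0,"twist":0}
    - {"dx":0,"dy":0,"dz":0,"twist":0}
    - {"dx":0,"dy":0,"dz":0,"twist":0}
    - {"dx":0,"dy":0,"dz":0,"twist":0}
    - {"dx":0,"dy":0,"dz":0,"twist":0}
    - {"dx":0,"dy":0,"dz":0,"twist":0}
  gripper: 0.002
  newtons: 15

```text
t: 15.63
eef_pos: [0.6448, 0.054, 0.1176]
ee_rot: [-0.344, 1.569, -2.421]
force: [-1.7, -4.6, 2.6]
width: 0.01
```

```bash
python3 plan.py .6453 .0536 .118 61.1; python3 -c "
from h import *
grab('scene','s12.png');crop('s12.png',175,120,130,140,4.2,'c16.png')"
```

```text
t 15.63 pos [0.6448 0.054  0.1176] toolx [-0.001 -0.001 -1.   ] jaw -119.0 F [-1.7 -4.6  2.6] w 0.0100 q6 0.68
d [-0.0004  0.0006  0.0001] |d|/41.7=0.0 rows twist -0.1
```

View pics/c16.png

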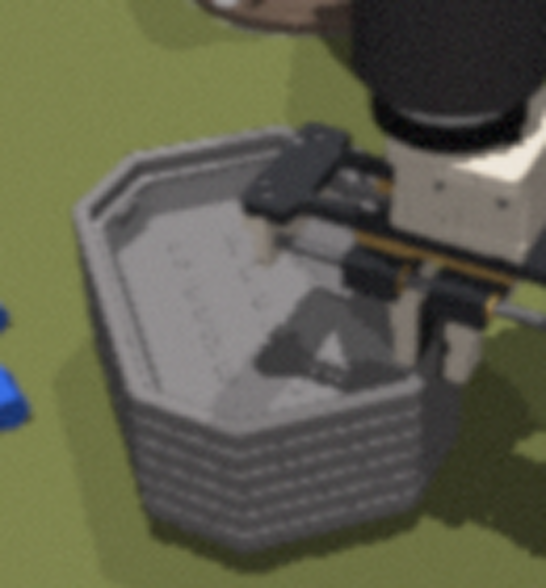

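The gripper closed to 10.0 mm, the bead thickness. Peeling slowly now, with a small arc toward the far corner.

jog_arm:
  motion:
    - {"dx":0,"dy":0,"dz":0,"twist":0}
    - {"dx":0,"dy":0,"dz":0,"twist":0}
    - {"dx":-0.002,"dy":0,"dz":0,"twist":0}
    - {"dx":-0.004,"dy":0,"dz":0,"twist":0}
    - {"dx":-0.006,"dy":0,"dz":0.0005,"twist":0}
    - {"dx":-0.008,"dy":0,"dz":0.0005,"twist":0}
    - {"dx":-0.01,"dy":0,"dz":0.001,"twist":0}
    - {"dx":-0.01,"dy":0,"dz":0.001,"twist":0}
    - {"dx":-0.01,"dy":0,"dz":0.001,"twist":0}
  newtons: 22

```text
t: 16.43
eef_pos: [0.6453, 0.0545, 0.1284]
ee_rot: [2.524, 1.569, 0.448]
force: [-1.7, 0.0, -3.9]
width: 0.0099
```

```bash
python3 plan.py .6453 .0536 .118 61.1; python3 -c "
from h import *
grab('scene','s13.png');crop('s13.png',175,120,130,140,4.2,'c17.png')"
```

```text
t 16.43 pos [0.6453 0.0545 0.1284] toolx [ 0.001  0.001 -1.   ] jaw -119.0 F [-1.7  0.  -3.9] w 0.0099 q6 0.68
d [0.0104 0.0004 0.0008] |d|/41.7=0.3 rows twist -0.1
```

View pics/c17.png

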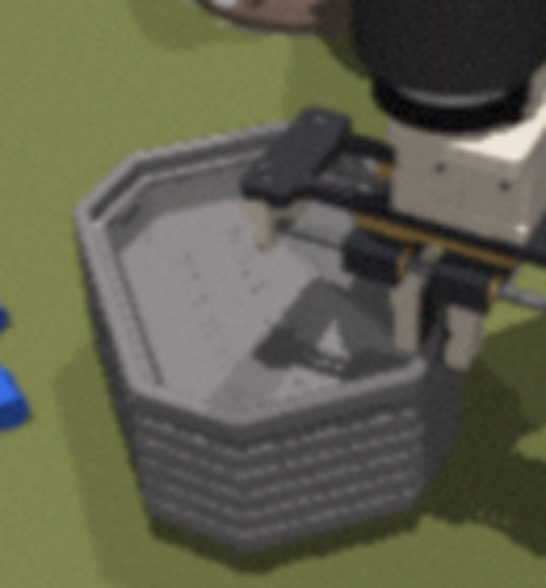

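Corner a's rim end went up from crop y 380 to 362, and the far rim hasn't moved. I'll continue to 21 mm and hold.

jog_arm:
  motion:
    - {"dx":-0.002,"dy":0,"dz":0,"twist":0}
    - {"dx":-0.004,"dy":0,"dz":0,"twist":0}
    - {"dx":-0.006,"dy":0,"dz":0.0005,"twist":0}
    - {"dx":-0.008,"dy":0,"dz":0.001,"twist":0}
    - {"dx":-0.01,"dy":0,"dz":0.001,"twist":0}
    - {"dx":-0.011,"dy":0,"dz":0.001,"twist":0}
    - {"dx":-0.011,"dy":0,"dz":0.001,"twist":0}
    - {"dx":-0.011,"dy":0,"dz":0.001,"twist":0}
    - {"dx":-0.011,"dy":0,"dz":0.001,"twist":0}

```text
t: 17.23
eef_pos: [0.6453, 0.0537, 0.139]
ee_rot: [2.474, 1.568, 0.398]
force: [3.9, 4.5, -1.0]
width: 0.0101
```

```bash
python3 plan.py .6453 .0536 .118 61.1; python3 -c "
from h import *
grab('scene','s14.png');crop('s14.png',175,120,130,140,4.2,'c18.png')"
```

```text
t 17.23 pos [0.6453 0.0537 0.139 ] toolx [ 0.002  0.001 -1.   ] jaw -119.0 F [ 3.9  4.5 -1. ] w 0.0101 q6 0.68
d [0.021  0.     0.0001] |d|/41.7=0.5 rows twist -0.1
```

View pics/c18.png

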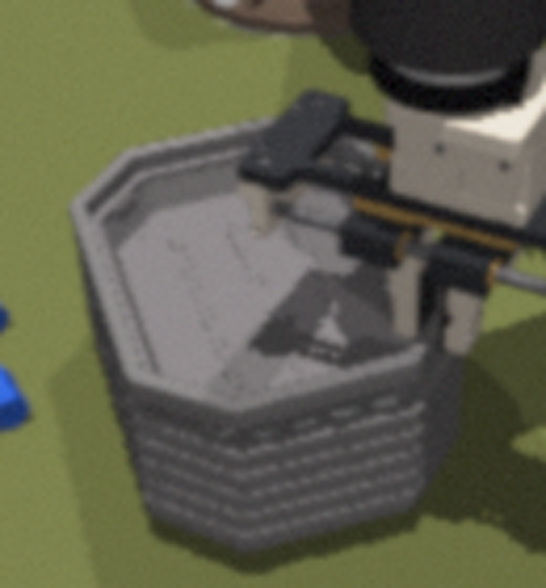

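```bash
cat > track.py <<'E'
from h import *
import sys
from scipy.optimize import least_squares
th=np.radians(16.1);Ct=np.array([.5645,-.0415,.0])
Rt=Rn.from_euler('z',th).as_matrix()
a,b,c=.130,.095,.045
def oc(a,b,c): return np.array([(a,-(b-c)),(a-c,-b),(-(a-c),-b),(-a,-(b-c)),(-a,b-c),(-(a-c),b),(a-c,b),(a,b-c)])
fl=np.array([(x,y) for x in np.linspace(-.1,.1,21) for y in np.linspace(-.065,.065,14)])
def dens(o,n=12): 
    o2=np.roll(o,-1,0); return np.concatenate([o+(o2-o)*t for t in np.linspace(0,1,n,endpoint=False)])
M=np.concatenate([np.c_[dens(oc(a,b,c)),np.full(96,.12)],np.c_[fl,np.full(len(fl),.0825)]])
W=M@Rt.T+Ct
g=lambda f:cv2.cvtColor(cv2.imread('pics/'+f),cv2.COLOR_BGR2GRAY)
def run(f0,f1):
    p0=w2p('scene',W).astype(np.float32)
    o=dict(winSize=(13,13),maxLevel=2,minEigThreshold=2e-3)
    p1,s,_=cv2.calcOpticalFlowPyrLK(g(f0),g(f1),p0,None,**o); pb,s2,_=cv2.calcOpticalFlowPyrLK(g(f1),g(f0),p1,None,**o)
    ok=(s.ravel()>0)&(s2.ravel()>0)&(np.linalg.norm(pb-p0,axis=1)<.3)
    p0,p1,Wk=p0[ok],p1[ok],W[ok]; o0=Ct+[0,0,.12]
    # tilt params + translation
    def mv(q,X): return (X-o0)@Rn.from_rotvec(q[3:]).as_matrix().T+o0+q[:3]
    r=least_squares(lambda q:(w2p('scene',mv(q,Wk))-w2p('scene',Wk)-(p1-p0)).ravel(),np.zeros(6),loss='soft_l1',f_scale=.3,x_scale=[.01]*3+[.05]*3)
    print(f1,'n',ok.sum(),'trans mm',np.round(r.x[:3]*1e3,1),'rot deg',np.round(np.degrees(r.x[3:]),2),'med res',np.round(np.median(np.abs(r.fun)),2))
    for n,v in (('a',(.104,.069)),('b',(-.104,.069)),('c',(-.104,-.069)),('d',(.104,-.069))):
        X=np.array([*v,.12])@Rt.T+Ct; print(n,np.round((mv(r.x,X[None])[0]-X)*1e3,1),end=' ')
    print()
if __name__=='__main__':
    for f in sys.argv[2:]: run(sys.argv[1],f)
E
python3 track.py s12.png s13.png s14.png
```

```text
s13.png n 260 trans mm [-2.1 -0.9  5.8] rot deg [2.68 1.12 0.09] med res 0.31
a [-2.2 -0.8  8.6] b [-2.1 -1.2  9.8] c [-2.  -1.   2.9] d [-2.1 -0.6  1.7] 
s14.png n 235 trans mm [-3.1 -3.2 13.8] rot deg [4.83 1.79 0.22] med res 0.56
a [-3.3 -3.1 19.3] b [-3.1 -4.  20.7] c [-2.8 -3.3  8.3] d [-3.  -2.5  7. ]
```

```bash
python3 - <<'E'
from h import *
ims=[]
for f in('s12.png','s14.png'):
    im=cv2.imread('pics/'+f)[145:245,185:255]; ims.append(cv2.resize(im,None,fx=5.6,fy=5.6,interpolation=cv2.INTER_CUBIC))
cv2.imwrite('pics/c19.png',np.hstack(ims))
E
```

```text
(no output)
```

View pics/c19.png

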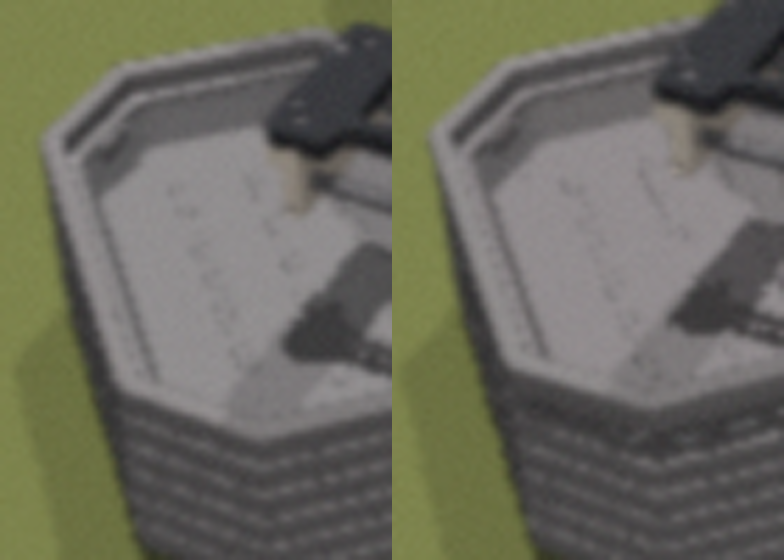

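```bash
python3 - <<'E'
from track import *
# model idx: 2=(-(a-c),-b) V1 ; 3=(-a,-(b-c)) V2 ; 1=(a-c,-b) V4 ; 0=(a,-(b-c)) V5 ; 7=(a,b-c) V6
X=np.c_[oc(a,b,c),np.full(8,.12)]@Rt.T+Ct
idx=[2,3,1,0,7]
D=np.array([(-4,-2),(-7,-6),(-2,-25),(-4,-30),(5*1.33,-30*1.33)])/5.6
o0=Ct+[0,0,.12]
mv=lambda q,P:(P-o0)@Rn.from_rotvec([q[2],q[3],0]).as_matrix().T+o0+np.array([*(q[4]*np.array([-.485,-.875])),q[1]])+0*q[0]
r=least_squares(lambda q:(w2p('scene',mv(q,X[idx]))-w2p('scene',X[idx])-D).ravel(),np.zeros(5),x_scale=[.01,.01,.05,.05,.01])
print(r.x,np.round(r.fun,1))
for n,v in (('a',(.104,.069)),('b',(-.104,.069)),('c',(-.104,-.069)),('d',(.104,-.069))):
    P=np.array([[*v,.12]])@Rt.T+Ct; print(n,np.round((mv(r.x,P)-P)*1e3,1))
E
```

```text
[ 0.          0.01200454  0.05669392 -0.03930458  0.00016984] [ 0.6 -0.7  1.2  0.2 -0.3  0.4  0.1 -0.2 -1.1  0.1]
a [[-0.3 -0.4 20.6]]
b [[-0.  -0.1  9.5]]
c [[0.1 0.1 3.4]]
d [[-0.1 -0.2 14.6]]
```

Vertex fit: corner a is up about 21 mm, c about 3 mm (within reading error of seated), and b and d about 10–15 mm. The peel condition is met. I'll raise the grip to 60 N and lift slowly.

jog_arm:
  motion:
    - {"dx":0,"dy":0,"dz":-0.001,"twist":0}
    - {"dx":0,"dy":0,"dz":-0.001,"twist":0}
    - {"dx":0,"dy":0,"dz":-0.001,"twist":0}
    - {"dx":-0.003,"dy":0,"dz":-0.001,"twist":0}
    - {"dx":-0.006,"dy":0,"dz":-0.001,"twist":0}
    - {"dx":-0.009,"dy":0,"dz":-0.001,"twist":0}
    - {"dx":-0.012,"dy":0,"dz":-0.001,"twist":0}
    - {"dx":-0.015,"dy":0,"dz":-0.001,"twist":0}
    - {"dx":-0.018,"dy":0,"dz":-0.001,"twist":0}
    - {"dx":-0.02,"dy":0,"dz":-0.001,"twist":0}
    - {"dx":-0.02,"dy":0,"dz":-0.001,"twist":0}
  newtons: 60

```text
t: 18.2
eef_pos: [0.645, 0.0539, 0.1592]
ee_rot: [2.23, 1.57, 0.153]
force: [-0.2, 0.5, -1.3]
width: 0.0094
```

```bash
python3 plan.py .6453 .0536 .118 61.1; python3 -c "
from h import *
grab('scene','s15.png');crop('s15.png',175,110,130,140,4.2,'c20.png')"
```

```text
t 18.20 pos [0.645  0.0539 0.1592] toolx [ 0.001  0.    -1.   ] jaw -119.0 F [-0.2  0.5 -1.3] w 0.0094 q6 0.68
d [0.0412 0.0004 0.0001] |d|/41.7=1.0 rows twist -0.1
```

View pics/c20.png

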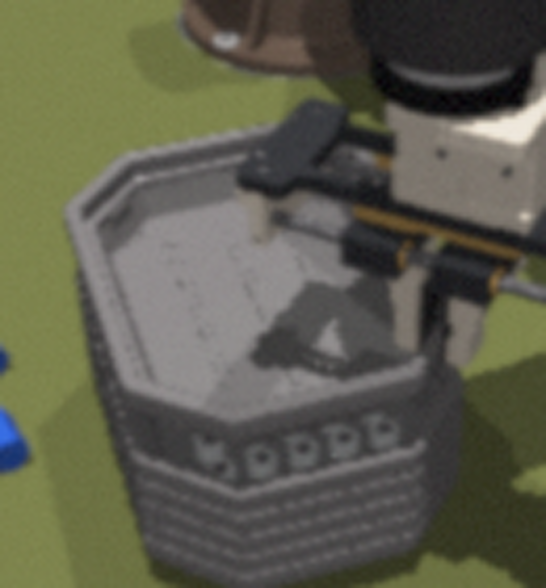

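The tray is free: bushings show in the gap, and the wrist load is about the tray's weight. Lifting straight up.

jog_arm:
  motion:
    - {"dx":-0.006,"dy":0,"dz":0,"twist":0}
    - {"dx":-0.014,"dy":0,"dz":0,"twist":0}
    - {"dx":-0.024,"dy":0,"dz":0,"twist":0}
    - {"dx":-0.034,"dy":0,"dz":0,"twist":0}
    - {"dx":-0.044,"dy":0,"dz":0,"twist":0}
    - {"dx":-0.054,"dy":0,"dz":0,"twist":0}
    - {"dx":-0.064,"dy":0,"dz":0,"twist":0}
    - {"dx":-0.074,"dy":0,"dz":0,"twist":0}
    - {"dx":-0.084,"dy":0,"dz":0,"twist":0}
    - {"dx":-0.094,"dy":0,"dz":0,"twist":0}
    - {"dx":-0.104,"dy":0,"dz":0,"twist":0}
    - {"dx":-0.114,"dy":0,"dz":0,"twist":0}
    - {"dx":-0.124,"dy":0,"dz":0,"twist":0}
    - {"dx":-0.132,"dy":0,"dz":0,"twist":0}
    - {"dx":-0.138,"dy":0,"dz":0,"twist":0}
    - {"dx":-0.14,"dy":0,"dz":0,"twist":0}
    - {"dx":-0.14,"dy":0,"dz":0,"twist":0}
    - {"dx":-0.14,"dy":0,"dz":0,"twist":0}
    - {"dx":-0.14,"dy":0,"dz":0,"twist":0}
    - {"dx":-0.14,"dy":0,"dz":0,"twist":0}

```text
t: 19.92
eef_pos: [0.6446, 0.0539, 0.2979]
ee_rot: [-0.8, 1.57, -2.876]
force: [0.1, 1.1, -1.3]
width: 0.0095
```

jog_arm:
  motion:
    - {"dx":0,"dy":0,"dz":0,"twist":0}
    - {"dx":0,"dy":0,"dz":0,"twist":0}
    - {"dx":0,"dy":0,"dz":0,"twist":0}
    - {"dx":0,"dy":0,"dz":0,"twist":0}
    - {"dx":0,"dy":0,"dz":0,"twist":0}
    - {"dx":0,"dy":0,"dz":0,"twist":0}
    - {"dx":0,"dy":0,"dz":0,"twist":0}
    - {"dx":0,"dy":0,"dz":0,"twist":0}

```text
t: 20.58
eef_pos: [0.6448, 0.054, 0.2986]
ee_rot: [2.328, 1.571, 0.251]
force: [-0.2, -0.4, -1.8]
width: 0.0093
```

```bash
python3 plan.py .6453 .0536 .118 61.1; python3 -c "
from h import *
grab('scene','s16.png');crop('s16.png',140,30,200,220,2.7,'c21.png');grab('top','t16.png')
print(np.abs(arm.get_state()['qd']).max(),arm.get_state()['moment'])"
```

```text
t 20.58 pos [0.6448 0.054  0.2986] toolx [ 0.  0. -1.] jaw -119.0 F [-0.2 -0.4 -1.8] w 0.0093 q6 0.68
d [1.806e-01 6.000e-04 1.000e-04] |d|/41.7=4.3 rows twist -0.1
0.001540331585684891 [ 0.19985104 -0.15296443 -0.02026434]
```

View pics/c21.png

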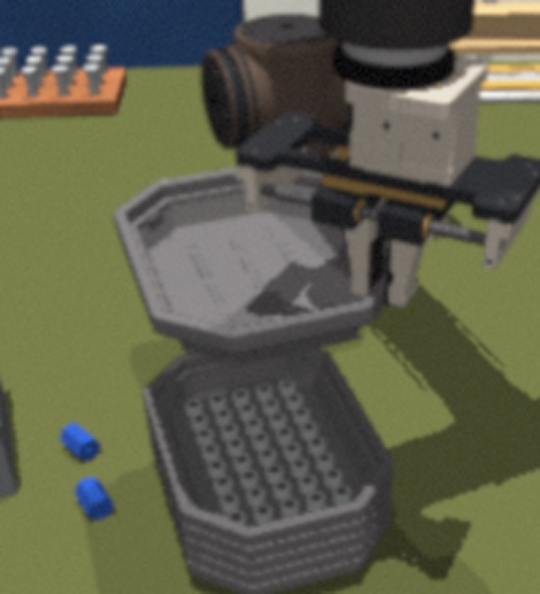

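View pics/t16.png

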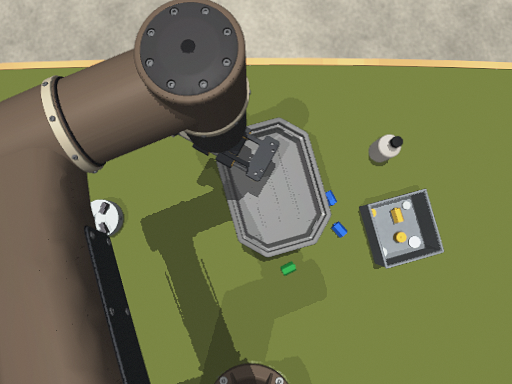

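```bash
python3 - <<'E'
from track import *
X=np.c_[oc(a,b,c),np.full(8,.301)]@Rt.T+Ct
idx=[2,3,1,0,7]
V=np.array([(118,213),(163,183),(156,325),(230,345),(374,307)])
print(np.round((w2p('scene',X[idx])-[140,30])*2.7))
Vp=V/2.7+[140,30]-.3
o0=np.array([.6453,.0536,.301])
mv=lambda q,P:(P-o0)@Rn.from_rotvec(q[2:5]).as_matrix().T+o0+np.array([q[0],q[1],0])
r=least_squares(lambda q:(w2p('scene',mv(q,X[idx]))-Vp).ravel(),np.zeros(5))
print(np.degrees(r.x[2:]),r.x[:2],np.round(r.fun,1)); print(mv(r.x,(Ct+[0,0,.301])[None]), 'tilt',np.degrees(np.hypot(*r.x[2:4])))
E
python3 -c "
import sys;sys.path.insert(0,'.')"
python3 - <<'E'
import cv2
im=cv2.imread('pics/t16.png');cv2.imwrite('pics/c22.png',cv2.resize(im[100:280,60:460],None,fx=2,fy=2,interpolation=cv2.INTER_CUBIC))
E
```

```text
[[109. 200.]
 [153. 169.]
 [150. 309.]
 [230. 332.]
 [371. 304.]]
[ 4.46547433  0.76964779 -1.38666181] [0.00305321 0.00132706] [ 0.4  0.9 -0.3 -0.7 -0.5 -0.2  0.8 -0.4 -0.5  0.5]
[[ 0.56523543 -0.03794543  0.29477237]] tilt 4.53131534415994
```

View pics/s16.png

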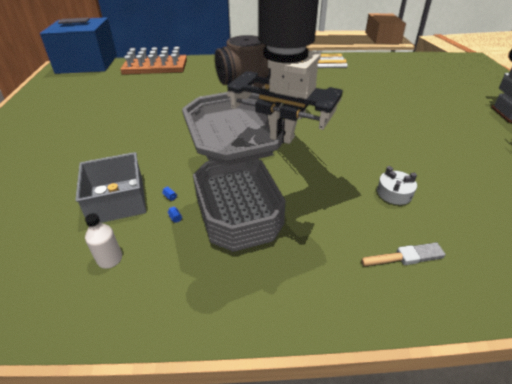

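The tilt is about 4.5° and the middle is about 0.19 m above the stack top. The bystanders are unmoved and both ends are in the box. I'll check for creep before handing in.

jog_arm:
  motion:
    - {"dx":0,"dy":0,"dz":0,"twist":0}
    - {"dx":0,"dy":0,"dz":0,"twist":0}
    - {"dx":0,"dy":0,"dz":0,"twist":0}
    - {"dx":0,"dy":0,"dz":0,"twist":0}
    - {"dx":0,"dy":0,"dz":0,"twist":0}
    - {"dx":0,"dy":0,"dz":0,"twist":0}
    - {"dx":0,"dy":0,"dz":0,"twist":0}
    - {"dx":0,"dy":0,"dz":0,"twist":0}
    - {"dx":0,"dy":0,"dz":0,"twist":0}
    - {"dx":0,"dy":0,"dz":0,"twist":0}
    - {"dx":0,"dy":0,"dz":0,"twist":0}
    - {"dx":0,"dy":0,"dz":0,"twist":0}

```text
t: 21.68
eef_pos: [0.6448, 0.054, 0.2986]
ee_rot: [0.883, 1.571, -1.194]
force: [1.0, 0.6, -2.1]
width: 0.0094
```

```bash
python3 -c "
from h import *
im=grab('scene','s17.png'); a=cv2.imread('pics/s16.png',0)[90:165,175:270]; b=cv2.imread('pics/s17.png',0)[90:165,175:270]
print(cv2.phaseCorrelate(a.astype(float),b.astype(float)), np.abs(a.astype(int)-b).max(), arm.get_state()['width'])
arm.job_done()"
```

```text
((-0.004768333454201468, 0.479907127132698), 1.0114055339864287) 18 0.009592495179650481
the job is handed in; nothing more can be done
```

The job is handed in at about 22 s of the 67 s allowed. Both brass ends are in the scrap box. The top tray came off by corner a and is held in a 60 N grip above the stack.

- **Bar ends:** the hex and then the round end went into the scrap box. The top camera showed both lying inside, and the tray still seated.
- **Peel:** I pinched the bead at corner a, where the jaws closed to 10.0 mm. I raised that corner about 21 mm. My fit to image points put the opposite corner at 3 mm, which is about the error of the reading. An earlier optical-flow estimate gave 8 mm there, over the 7 mm limit. I set it aside because moving shadows disturbed it, and the enlarged view showed that corner shifting by less than 1 pixel.
- **Final hold:** the tray's middle is about 0.19 m above the stack top and tilted about 4.5°. The wrist load of about 2 N matches the tray's own weight. In the pictures the rest of the stack, chuck, oil bottle and brush are where they were.
- **Open point:** the creep check over the last second gave an image shift of 0.5 pixel (about 1 mm), which could be slight sag or noise. I handed in without resolving it. TCP and jaw width were steady.

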